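# Clamp an offcut with a fold-out crank

### The job

Clamp the wooden offcut in the crank-driven bench fixture: swing the folded crank handle fully upright, wind the crank clockwise until the spring-loaded jaw presses the offcut against the backstop with about 30 N, then fold the handle fully down again without losing the clamping. Do not overtighten beyond that pressure, move the jaw only by the crank, and leave the loose tools around the fixture where they lie.

Things in the scene. Friction and masses are not known exactly. Their poses are not given: they have to be found in the camera images.
- fixture: Grey clamping fixture screwed to the bench. Origin: underside of its bed, below the crank axis; z up; y is the way the jaw travels. Bed 120 (x) x 310 (y, -60 to +250) x 12 mm. Gear housing 100 x 96 mm round the crank axis, top 80 mm (collar 86 mm) above the bench. At y = 190 to 210 mm stands the face of a steel backstop, set anew for each job; its setting is not reported.
- crank_axis (a point): Point on the vertical crank axis at the height of the handle's hinge pin, 120 mm above the bench.
- crank (a joint): Crank angle in rad, growing clockwise seen from above, -0.2 to 11.4; at 0 the arm (14 mm wide, top 106 mm above the bench) points along the fixture's -x. It moves the jaw 9.55 mm per rad along the fixture's +y. Friction takes 0.45 N m (about 7.5 N at the upright handle) and holds it where it is left. Each 10 N of clamping adds 1.6 N at the handle, so 30 N adds about 4.8 N.
- handle_hinge (a point): Middle of the handle's hinge pin at the end of the crank arm, 60 mm from the crank axis, 120 mm above the bench. The pin is horizontal and lies square to the arm (tangential); a clevis 24 mm wide encloses it, its top 126 mm above the bench.
- handle (a joint): Fold angle in rad: 0 = folded flat, lying over the arm and pointing from the hinge in to the crank axis and 32 mm past it; pi/2 = upright; its stop is a little past upright, at 1.75. It starts at up to 0.12. Light friction (0.08 N m) keeps it where it is left.
- grip_point (a point): Point on the middle line of the handle's black round grip (20 mm diameter, 24 to 92 mm from the hinge pin, spins freely on the handle), 65 mm from the pin: folded, 5 mm past the crank axis and 120 mm above the bench; upright, 185 mm above it. Beside the folded grip it is free down to 86 mm above the bench. Its x axis points from hinge to free end; the others spin.
- jaw: Steel jaw carriage driven by the crank. Origin and axes: the fixture's, shifted along its y by 9.55 mm per rad of crank. In front it carries a sprung plate 84 mm wide, 15 to 59 mm above the bench, its face at y = +80 mm here when unloaded. Its springs give 6 N per mm and yield up to 11 mm: 30 N is 5 mm, or 0.52 rad of crank after the offcut is tight.
- bed_mid (a point): Middle of the bed between jaw and backstop, on its top, 12 mm above the bench, 148 mm from the crank axis along the fixture's y. Here lies the loose pine offcut (45 mm along y, 120 mm across, 45 mm high), up to 15 mm off along y. The jaw first pushes it along the bed (about 1 N) until it meets the backstop; where that happens differs from job to job and must be felt.
- spanner: Loose spanner on the bench, 28 x 180 x 7 mm, origin at the middle of its underside, long in y: leave it alone.
- hex_key: Loose hex key on the bench, 31 x 83 x 5 mm, origin at the middle of its underside: leave it alone.
- pencil: Loose carpenter's pencil on the bench, 11 x 168 x 7 mm, origin at the middle of its underside: leave it alone.

How it is judged:
By the outcome, as a careful person would: the job done as asked, in the order asked, and still so for the second after the job is handed in, with the robot touching nothing.
It also fails if it takes over 70 s, if anything falls off the work surface, if the arm or the gripper's body presses on something with over 40 N, if the wrist force passes 120 N, or if a joint passes its speed limit or range.

### The arm

A 6-joint arm with a two-finger parallel gripper is mounted at the origin on a cart in front of the work surface, level with it; the furniture and walls round the work are solid. World frame = base frame: x ahead of the robot, y to its left, z up, the work surface at z = 0. Lengths are in m, angles in rad, forces in N, time in s.
With the tool pointing down it reaches from about 0.25 to 0.8 m from the base axis. Payload 8.5 kg.
Tool frame: the origin (TCP) lies at the very end of the fingers, on their centre line; the grasp point (between the pads) lies 19 mm behind it (arm.pinch_z is the distance from the TCP to the grasp point, in m); z points along the fingers, y is the direction in which the jaws open and shut (so a half turn about z gives the same grasp; the last joint's range is limited). The gripper opens to 85 mm and grips with 20 to 120 N. Pads are 22 mm wide; open, the fingers measure 114 mm over their backs; the gripper's body (76 mm by 85 mm) begins 54 mm behind the grasp point. The pads swing forward as they close: fully open they stand 13 mm farther back than shut.
Start: joints at [-1.164, 0.238, -0.013, 1.319, 0, 1.571], TCP at [0.208, -0.482, 0.231] pointing down, gripper open.
Joint ranges: [-2.66, 2.66], [-1.03, 1.9], [-1.14, 1.46], [-1.82, 2.27], [-1.45, 1.34], [-3.14, 3.14]. Speed limits (rad/s): [2.22, 2.22, 2.79, 3.14, 3.14, 3.14].

### API

Orientations are given as a rotation vector (axis times angle).
In Python, from plant import arm, get_image, camera_params gives the robot as it stands.
- The arm moves only by the shell command python3 -m creep 'ROWS'. ROWS is JSON, a list that holds one entry, the list of rows, each a list of 5 numbers: the opening, from 0 (shut) to 1 (fully open), then the shift along the tool's x, y, z in mm, then the turn about the tool's z in degrees. A call has exactly 10 rows; each row is the pose to reach, as a shift and turn from the pose measured when the call began, along the tool's axes at that moment; what a row does not reach only later rows make up. A row lasts 1/10 s, in which the tool goes at most 50 mm and 8.59 degrees, less where a joint would pass 70% of its speed; a pose out of reach is approached as far as the arm can. A call with a gripper value outside its range is refused whole. The fingers move at their own pace and stop on an object; the grip force is fixed at half the most. Time passes only in rows, so rows that repeat a pose let the fingers close, or fill a call up. It gives the time, the measured TCP pose, the force and the opening at its end, in the units of the state.
- arm.state(): the state, without advancing time (a new reading comes with each control period).
- get_image(name): name is "side" or "top" or "wrist"; returns (picture, depth): 400x640x3 uint8, red, green, blue; 400x640 float32, m along the optical axis (not along the pixel's ray), 0 where there is no reading.
- camera_params(name): a dict with "vertical_fov" (degrees; the focal length in pixels is half the picture's height over the tangent of half this angle, whatever the lens; pixels are square), "cx", "cy" (the principal point, pixels), "R" (3x3) and "t" (3): a world point X has camera coordinates R X + t. Camera axes: x right, y down, z forward; pixel columns grow to the right and rows downward; lengths in m; the calibration is good to about 2 mm. A picture is of the moment at which its call begins: read the wrist's pose just before it. camera_params takes no time and is no camera call; for the wrist camera it gives the pose at the moment of the call.
- arm.job_done(): hands the job in, once; it reports no verdict.
The state is a dict: "clock": time; "joint_positions": joint angles; "dq": joint speeds; "tau": joint torques, N m; "eef_pos": TCP position; "ee_rot": TCP orientation; "contact_force": force on the tool from outside, world axes, zero at the start; "wrist_torque": the same for the moment, N m; "width": opening from 0.0 (shut) to 1.0 (fully open).
Only numpy, scipy, OpenCV 4.12 (cv2) and the standard library are available. Lean on these libraries where they do the work, as an engineer would, in place of code of your own. Each camera call takes 0.05 s, during which the arm holds its last target. There are 200 camera calls.

## Working session

There is one attempt and no reset: what is moved stays moved. The work goes in short steps, Python scripts to look and compute and a shell command to move; the robot and the scene stay as the last step left them, time stands still between calls to the robot, and variables do not carry over. Pictures are saved under pics/ and viewed, about 8 in all and at most 12, crops included, and the job is handed in when it is done.

```bash
ls; mkdir -p pics
python3 - <<'E'
from plant import arm,get_image,camera_params
import cv2,numpy as np
print(arm.state(), arm.pinch_z)
for n in("top","side"):
    p,d=get_image(n); np.savez('%s0.npz'%n,p=p,d=d); cv2.imwrite(f'pics/{n}0.png',p[:,:,::-1]); print(n,camera_params(n))
E
```

```text
pics
{'clock': 0.0, 'joint_positions': array([-1.16398209e+00,  2.38758664e-01, -1.42619525e-02,  1.31922576e+00,
        2.61117835e-05,  1.57079428e+00]), 'dq': array([-4.86800659e-05,  5.94904440e-04,  1.50949391e-03,  5.93665851e-04,
       -1.28808307e-03, -1.11603155e-04]), 'tau': array([-1.27184696e-03, -5.38769460e+01,  3.46442914e+01,  1.80698046e-02,
        5.85925864e-05,  1.67656924e-05]), 'eef_pos': array([ 0.20757126, -0.48175255,  0.23068625]), 'ee_rot': array([-3.07542887e+00, -6.34340038e-01,  4.19754896e-04]), 'contact_force': array([ 0.17077417,  0.06926211, -0.20260137]), 'wrist_torque': array([ 0.00712896, -0.03505648, -0.01487369]), 'width': 0.9977853153183477} 0.0187
top {'vertical_fov': 46.45344565023303, 'cx': 315.79087888609314, 'cy': 196.28354542331132, 'R': array([[ 2.85599406e-02, -9.99584843e-01,  3.80416390e-03],
       [-9.92986205e-01, -2.88077986e-02, -1.14666940e-01],
       [ 1.14728924e-01, -5.02601300e-04, -9.93396709e-01]]), 't': array([-0.0131963 ,  0.58572522,  0.86843592])}
side {'vertical_fov': 51.18043590491933, 'cx': 320.0443056501247, 'cy': 206.2472245607277, 'R': array([[-0.93210772, -0.36204789, -0.00982442],
       [-0.17350742,  0.47018399, -0.86534513],
       [ 0.31791566, -0.80489027, -0.50108012]]), 't': array([0.50956446, 0.19662307, 0.70542261])}
```

View pics/top0.png

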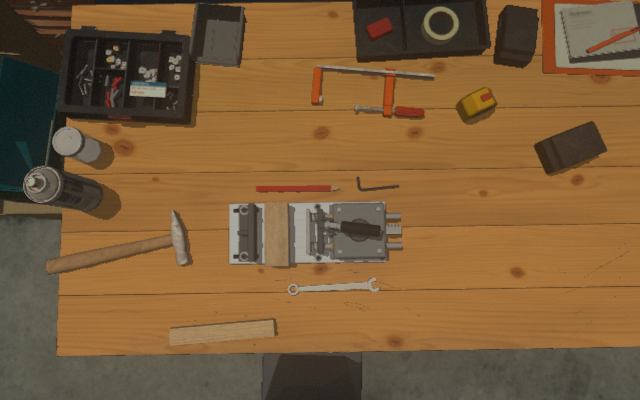

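View pics/side0.png

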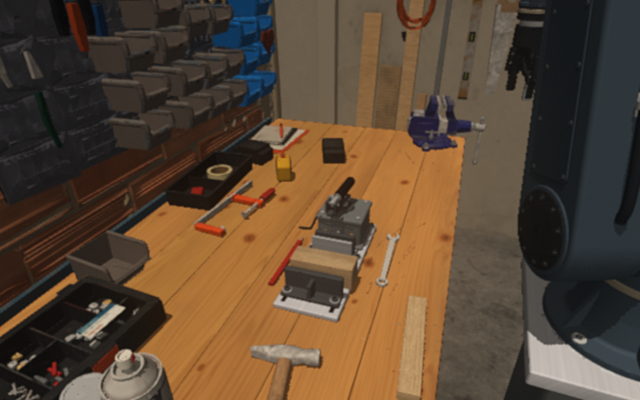

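Top view: the fixture has its y along world +y (image left). The backstop is near (245,233), the offcut near (277,233) and the housing near (360,230). The black grip runs from about (340,228) to (380,231), so the hinge is on the +y side. Next I'll measure with depth.

```bash
cat > h.py <<'E'
import numpy as np,cv2
from plant import arm,get_image,camera_params
def cloud(n,d,c=None):
    c=c or camera_params(n); f=200/np.tan(np.radians(c['vertical_fov']/2))
    v,u=np.mgrid[0:400,0:640]
    X=np.stack([(u-c['cx'])/f*d,(v-c['cy'])/f*d,d],-1)
    return (X-c['t'])@c['R']
def proj(n,X,c=None):
    c=c or camera_params(n); f=200/np.tan(np.radians(c['vertical_fov']/2))
    q=c['R']@np.array(X)+c['t']; return q[:2]/q[2]*f+[c['cx'],c['cy']]
E
python3 - <<'E'
from h import *
z=np.load('top0.npz');p,d=z['p'],z['d'];W=cloud('top',d)
cv2.imwrite('pics/c1.png',cv2.resize(p[190:280,220:420],None,fx=4,fy=4,interpolation=cv2.INTER_CUBIC)[:,:,::-1])
r=(slice(195,275),slice(225,410));w=W[r];q=p[r].astype(int)
def fit(m,name):
    P=w[m]; rect=cv2.minAreaRect(P[:,:2].astype(np.float32)*1000); print(name,m.sum(),P.mean(0).round(4),rect, np.median(P[:,2]))
    return P
h=w[...,2]
m=(h>.108)&(q.max(-1)<75); P=fit(m,'grip?')
m=(h>.105); fit(m,'>105')
m=(h>.07)&(h<.084); fit(m,'housing top')
m=(h>.05)&(h<.062)&(q[...,0]-q[...,2]>50); fit(m,'offcut')
m=(h>.006)&(h<.016); fit(m,'bed')
print(np.round(np.histogram(h,bins=np.arange(-.01,.15,.01))[0]))
E
```

```text
grip? 477 [ 0.5209 -0.0698  0.1411] ((521.8885498046875, -46.5022087097168), (52.28935241699219, 117.32938385009766), 13.964962005615234) 0.1334899791548394
>105 728 [ 0.52   -0.0518  0.1846] ((521.9833984375, -46.88360595703125), (52.28935241699219, 118.11542510986328), 13.964962005615234) 0.13177918285476803
housing top 2219 [ 0.5201 -0.0763  0.079 ] ((521.4993286132812, -76.12582397460938), (99.29927062988281, 96.43302917480469), 2.0200483798980713) 0.07903305829614792
offcut 1482 [0.5107 0.0761 0.0562] ((510.7442626953125, 76.26028442382812), (119.79898071289062, 44.8307991027832), 2.1284828186035156) 0.05625183281528279
bed 3098 [0.5123 0.0535 0.0111] ((517.1119995117188, 18.505233764648438), (120.12800598144531, 309.11968994140625), 2.512917995452881) 0.011083170123599557
[3718 1910 2704  268  265  346 2444   50 1610  712    1   74   13  248
  381]
```

View pics/c1.png

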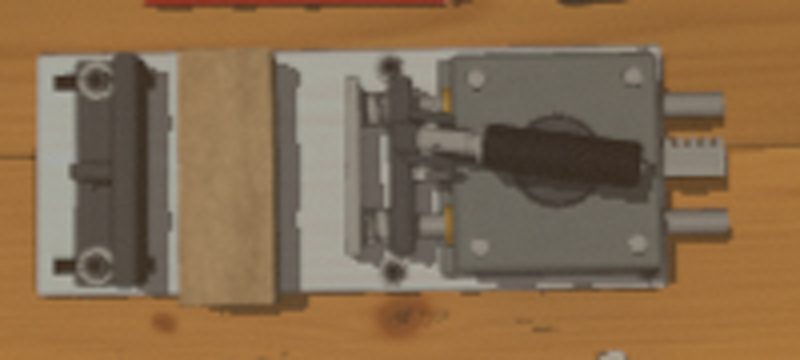

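Run:
```python
from h import *
z=np.load('top0.npz');p,d=z['p'],z['d'];W=cloud('top',d)
m=np.zeros((400,640),bool);m[195:275,305:400]=1
h=W[...,2]; m&=(h>.112)&(h<.16); 
n,l,s,c=cv2.connectedComponentsWithStats(m.astype(np.uint8)); k=1+s[1:,4].argmax(); m=l==k; print(s[k])
P=W[m]; mu=P.mean(0); D=np.linalg.svd(P-mu)[2][0]; print(mu,D,P.min(0),P.max(0))
g=m&(p.max(-1)<70); Q=W[g]; print('grip',len(Q),Q.mean(0)); 
for y in np.arange(-.12,0,.01):
    a=P[abs(P[:,1]-y)<.005]
    if len(a)>3: print(round(y,3),np.median(a[:,0]).round(4),np.ptp(a[:,0]).round(3),np.max(a[:,2]).round(4),np.median(a[:,2]).round(4))
c=camera_params('wrist');s=arm.state();print(c['R'],c['t'],-c['R'].T@c['t'])
from scipy.spatial.transform import Rotation as R
print(R.from_rotvec(s['ee_rot']).as_matrix())
```

```text
[321 217  60  20 646]
[ 0.5225736  -0.05816334  0.13078968] [-0.10813917 -0.98315073  0.14737899] [ 0.50914352 -0.10787236  0.11253481] [ 0.5403203  -0.00686652  0.14108962]
grip 456 [ 0.52107219 -0.07234323  0.13312221]
-0.11 0.5193 0.015 0.1385 0.1364
-0.1 0.5175 0.019 0.1411 0.1366
-0.09 0.519 0.02 0.1399 0.1356
-0.08 0.5188 0.021 0.1388 0.1353
-0.07 0.5218 0.019 0.1363 0.1336
-0.06 0.5217 0.019 0.1371 0.1322
-0.05 0.5232 0.019 0.1361 0.1309
-0.04 0.5245 0.019 0.1352 0.1293
-0.03 0.5262 0.017 0.1294 0.1258
-0.02 0.5277 0.026 0.1278 0.1243
-0.01 0.5243 0.026 0.1282 0.1239
[[ 0.39513077 -0.91862277 -0.00197242]
 [-0.88369014 -0.38068981  0.27233619]
 [-0.2509251  -0.1058654  -0.96220014]] [-0.52404604 -0.03512425  0.37806218] [ 0.27089305 -0.45474837  0.37230345]
[[ 9.18400526e-01  3.95651645e-01 -4.99162243e-04]
 [ 3.95651960e-01 -9.18399779e-01  1.17147345e-03]
 [ 5.06490408e-06 -1.27337635e-03 -9.99999189e-01]]
```

```bash
python3 -m creep '[[[0.6,40,-22,0,-6],[0.6,80,-44,0,-12],[0.6,122,-67,0,-18],[0.6,165,-90,0,-24],[0.6,210,-115,0,-30],[0.6,255,-139,0,-36],[0.6,300,-164,0,-42],[0.6,345,-189,0,-48],[0.6,390,-214,0,-54],[0.6,420,-230,0,-60]]]'
```

```text
clock: 1.1
eef_pos: [0.5033, -0.102, 0.2308]
ee_rot: [-2.341, -2.093, -0.001]
contact_force: [0.8, -1.0, -0.0]
width: 0.603
```

Run:
```python
from h import *
c=camera_params('wrist');p,d=get_image('wrist');print(arm.state()['eef_pos'],arm.state()['joint_positions'])
W=cloud('wrist',d,c);h=W[...,2]
cv2.imwrite('pics/w1.png',p[:,:,::-1])
m=(h>.112)&(h<.16)&(abs(W[...,0]-.52)<.04)&(W[...,1]>-.13)&(W[...,1]<.01)
P=W[m];print(len(P))
for y in np.arange(-.12,0.01,.01):
    a=P[abs(P[:,1]-y)<.005]
    if len(a)>20: print(round(y,3),((a[:,0].min()+a[:,0].max())/2).round(4),np.ptp(a[:,0]).round(3),np.percentile(a[:,2],98).round(4))
```

```text
[ 0.50654412 -0.09865187  0.23048586] [-0.19446969  0.22277191 -0.0361388   1.31143174  0.00357054  1.47900751]
3355
-0.11 0.5177 0.018 0.1391
-0.1 0.5184 0.021 0.1395
-0.09 0.5193 0.021 0.1383
-0.08 0.5203 0.021 0.1371
-0.07 0.5213 0.02 0.1363
-0.06 0.5224 0.02 0.1347
-0.05 0.5233 0.02 0.1337
-0.04 0.524 0.019 0.1326
-0.03 0.527 0.023 0.1276
-0.02 0.5272 0.027 0.1264
-0.01 0.5267 0.026 0.1258
```

View pics/w1.png

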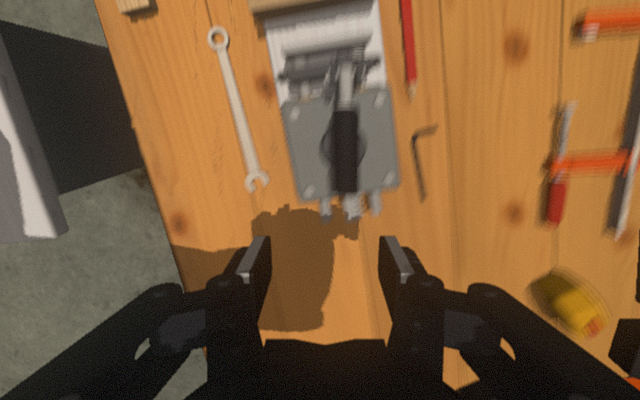

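```bash
python3 -m creep '[[[0.6,5,3,8,0],[0.6,10,6,16,0],[0.6,15,10,25,0],[0.6,19,12,35,0],[0.6,19,12,45,0],[0.6,19,12,52,0],[0.6,19,12,57,0],[0.6,19,12,60,0],[0.6,19,12,60,0],[0.6,19,12,60,0]]]'
```

```text
clock: 2.15
eef_pos: [0.5206, -0.0809, 0.1708]
ee_rot: [-2.332, -2.103, -0.005]
contact_force: [0.5, -0.8, -0.2]
width: 0.6
```

```bash
python3 -m creep '[[[0.6,0,0,12,0],[0.6,0,0,26,0],[0.6,0,0,40,0],[0.6,0,0,53,0],[0.6,0,0,62,0],[0.6,0,0,65,0],[0.6,0,0,65,0],[0.1,0,0,65,0],[0.1,0,0,65,0],[0.1,0,0,65,0]]]'; python3 -m creep '[[[0.1,0,0,0,0],[0.1,0,0,0,0],[0.1,0,0,0,0],[0.1,0,0,0,0],[0.1,0,0,0,0],[0.1,0,0,0,0],[0.1,0,0,0,0],[0.1,0,0,0,0],[0.1,0,0,0,0],[0.1,0,0,0,0]]]'
```

```text
clock: 3.15
eef_pos: [0.5209, -0.0808, 0.1063]
ee_rot: [-2.332, -2.104, -0.006]
contact_force: [-1.5, 0.1, 1.0]
width: 0.214
clock: 4.15
eef_pos: [0.5208, -0.0808, 0.1063]
ee_rot: [-2.332, -2.104, -0.006]
contact_force: [-1.2, 0.5, 1.8]
width: 0.213
```

```bash
python3 -m creep '[[[0.1,0.6,0,-5,0],[0.1,1.7,0,-10,0],[0.1,3.4,0,-15.7,0],[0.1,5.6,0,-21,0],[0.1,8,0,-25.7,0],[0.1,11,0,-30.7,0],[0.1,14.6,0,-35.4,0],[0.1,18,0,-39.2,0],[0.1,22.3,0,-43.3,0],[0.1,26.4,0,-46.5,0]]]'
```

```text
clock: 5.15
eef_pos: [0.5233, -0.0545, 0.1531]
ee_rot: [-2.332, -2.104, -0.005]
contact_force: [0.0, 0.5, -11.9]
width: 0.213
```

```bash
python3 -m creep '[[[0.1,4.3,0,-2.9,0],[0.1,8.8,0,-5.4,0],[0.1,13.5,0,-7.6,0],[0.1,18.4,0,-9.4,0],[0.1,23.4,0,-10.8,0],[0.1,28.5,0,-11.8,0],[0.1,33.7,0,-12.3,0],[0.1,38.3,0,-12.5,0],[0.1,41,0,-12.4,0],[0.1,41,0,-12.4,0]]]'
python3 - <<'E'
from h import *
c=camera_params('side');p,d=get_image('side');print(arm.state()['eef_pos'],arm.state()['contact_force'])
u,v=map(int,proj('side',(.5266,-.0166,.15)));print(u,v)
cv2.imwrite('pics/s2.png',cv2.resize(p[v-110:v+90,u-130:u+130],None,fx=3,fy=3)[:,:,::-1])
E
```

```text
clock: 6.15
eef_pos: [0.5274, -0.0141, 0.166]
ee_rot: [2.333, 2.104, 0.003]
contact_force: [-1.0, -7.5, -8.9]
width: 0.207
[ 0.5274026  -0.01406847  0.16595434] [-1.33509465 -6.87965681 -9.21753704]
332 189
```

View pics/s2.png

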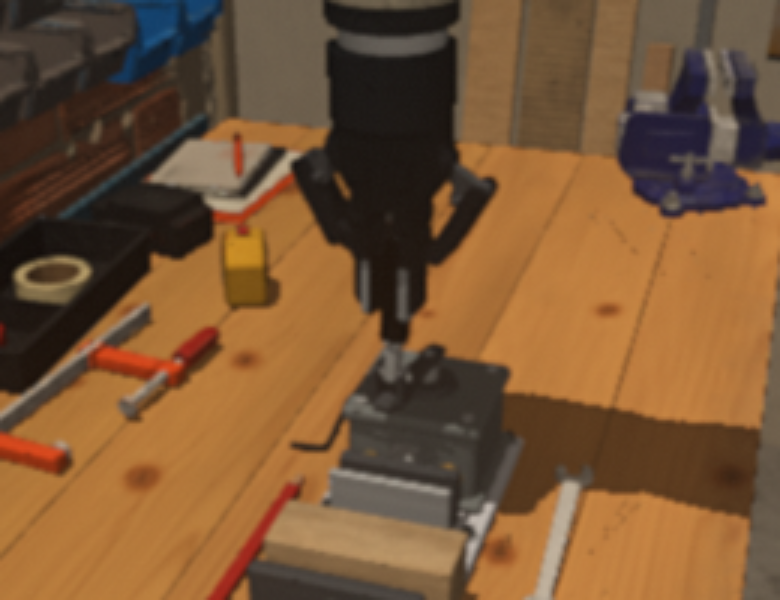

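```bash
cat > plan.py <<'E'
import sys
from h import *
from scipy.spatial.transform import Rotation as Ro
# usage: plan.py cw_step_rad n : tool offsets round the crank axis from here
A=np.array([.521,-.0763]);R=.0615
def info():
    s=arm.state();q=s['eef_pos'][:2]-A;a=np.arctan2(q[1],q[0]);f=s['contact_force']
    t=np.array([np.sin(a),-np.cos(a)]);r=np.array([np.cos(a),np.sin(a)])
    psi=np.radians(92.3) # fixture y axis dir
    c=(psi-a)%(2*np.pi)+np.pi/2
    print('clock %.2f crank(mod) %.3f r %.4f z %.4f Ft %.2f Fr %.2f Fz %.2f'%(s['clock'],c,np.hypot(*q),s['eef_pos'][2],f[:2]@t,f[:2]@r,f[2]))
    return s,a
if __name__=='__main__':
    s,a=info(); st,n=float(sys.argv[1]),int(sys.argv[2])
    M=Ro.from_rotvec(s['ee_rot']).as_matrix()
    for k in range(1,n+1):
        b=a-st*k; P=np.r_[A+R*np.array([np.cos(b),np.sin(b)]),.1665]
        print((M.T@(P-s['eef_pos'])*1000).round(1).tolist(),end=' ')
    print()
E
python3 plan.py 0.1 10
python3 - <<'E'
from h import *
z=np.load('top0.npz');W=cloud('top',z['d']);h=W[...,2]
O=np.array([.5209,-.0764]);th=np.radians(2.3)
X=(W[...,0]-O[0])*np.cos(th)+(W[...,1]-O[1])*np.sin(th);Y=-(W[...,0]-O[0])*np.sin(th)+(W[...,1]-O[1])*np.cos(th)
m=(abs(X)<.05)&(Y>.07)&(Y<.26)
H=[]
for y in np.arange(.07,.26,.003):
    a=m&(abs(Y-y)<.0015)&(abs(X)<.03); H.append((round(y*1000),int(np.median(h[a])*1000) if a.sum() else None))
print(H)
E
```

```text
clock 6.20 crank(mod) 1.713 r 0.0626 z 0.1660 Ft -0.62 Fr -6.98 Fz -9.22
[-1.4, 6.1, -0.5] [-2.3, 12.2, -0.5] [-3.8, 18.2, -0.5] [-5.9, 24.0, -0.5] [-8.6, 29.5, -0.5] [-11.8, 34.7, -0.5] [-15.5, 39.6, -0.5] [-19.7, 44.1, -0.5] [-24.3, 48.2, -0.5] [-29.3, 51.8, -0.5] 
[(70, 58), (73, 58), (76, 57), (79, 12), (82, 11), (85, 11), (88, 13), (91, 57), (94, 58), (97, 56), (100, 11), (103, 11), (106, 11), (109, 11), (112, 11), (115, 10), (118, 10), (121, 11), (124, 11), (127, 10), (130, 13), (133, 56), (136, 56), (139, 56), (142, 56), (145, 55), (148, 56), (151, 56), (154, 56), (157, 56), (160, 55), (163, 56), (166, 56), (169, 56), (172, 55), (175, 55), (178, None), (181, 10), (184, 11), (187, 11), (190, 11), (193, 11), (196, 49), (199, 56), (202, 57), (205, 56), (208, 45), (211, 19), (214, 18), (217, 19), (220, 19), (223, 19), (226, 20), (229, 19), (232, 10), (235, 11), (238, 11), (241, 11), (244, 10), (247, 11), (250, 10), (253, 0), (256, -1), (259, -1)]
```

```bash
python3 -m creep '[[[0.1,-1,6,-0.5,0],[0.1,-2.3,12.2,-0.5,0],[0.1,-3.8,18.2,-0.5,0],[0.1,-5.9,24,-0.5,0],[0.1,-8.6,29.5,-0.5,0],[0.1,-11.8,34.7,-0.5,0],[0.1,-15.5,39.6,-0.5,0],[0.1,-19.7,44.1,-0.5,0],[0.1,-24.3,48.2,-0.5,0],[0.1,-29.3,51.8,-0.5,0]]]'; python3 plan.py 0.1 11
```

```text
clock: 7.2
eef_pos: [0.5754, -0.046, 0.1663]
ee_rot: [-2.328, -2.103, -0.007]
contact_force: [-3.8, 8.5, -9.9]
width: 0.205
clock 7.20 crank(mod) 2.673 r 0.0623 z 0.1663 Ft -9.28 Fr 0.80 Fz -9.86
[-5.6, 2.6, -0.2] [-11.2, 5.4, -0.3] [-16.9, 7.5, -0.3] [-22.8, 9.1, -0.3] [-28.9, 10.1, -0.4] [-35.1, 10.5, -0.4] [-41.2, 10.2, -0.5] [-47.3, 9.4, -0.5] [-53.3, 7.9, -0.5] [-59.0, 5.9, -0.6] [-64.6, 3.2, -0.6]
```

```bash
python3 -m creep '[[[0.1,-5.6,2.6,-0.2,0],[0.1,-11.2,5.4,-0.3,0],[0.1,-16.9,7.5,-0.3,0],[0.1,-22.8,9.1,-0.3,0],[0.1,-28.9,10.1,-0.4,0],[0.1,-35.1,10.5,-0.4,0],[0.1,-41.2,10.2,-0.4,0],[0.1,-47.3,9.4,-0.4,0],[0.1,-53.3,7.9,-0.4,0],[0.1,-59,5.9,-0.4,0]]]'; python3 plan.py 0.11 10
```

```text
clock: 8.2
eef_pos: [0.5731, -0.1018, 0.1663]
ee_rot: [-2.32, -2.1, -0.009]
contact_force: [-8.3, 13.6, -3.7]
width: 0.202
clock 8.20 crank(mod) 3.637 r 0.0580 z 0.1663 Ft -8.60 Fr -13.41 Fz -3.65
[-7.4, 0.6, -0.3] [-13.3, -2.8, -0.4] [-18.7, -6.7, -0.4] [-23.7, -11.3, -0.5] [-28.2, -16.4, -0.5] [-32.1, -21.9, -0.5] [-35.3, -27.9, -0.5] [-37.9, -34.1, -0.5] [-39.7, -40.6, -0.5] [-40.9, -47.3, -0.5]
```

```bash
sed -i 's/R=.0615/R=.0595/' plan.py; python3 plan.py 0.11 10
```

```text
clock 8.20 crank(mod) 3.637 r 0.0580 z 0.1663 Ft -8.60 Fr -13.41 Fz -3.65
[-6.5, -1.2, -0.3] [-12.2, -4.4, -0.4] [-17.5, -8.3, -0.4] [-22.3, -12.7, -0.4] [-26.6, -17.6, -0.5] [-30.4, -23.0, -0.5] [-33.5, -28.7, -0.5] [-36.0, -34.8, -0.5] [-37.8, -41.1, -0.5] [-38.9, -47.5, -0.5]
```

```bash
python3 -m creep '[[[0.1,-6.3,-1.2,-0.3,0],[0.1,-12,-4.4,-0.4,0],[0.1,-17.3,-8.3,-0.4,0],[0.1,-22.1,-12.7,-0.4,0],[0.1,-26.5,-17.6,-0.4,0],[0.1,-30.3,-23,-0.4,0],[0.1,-33.5,-28.7,-0.4,0],[0.1,-36,-34.8,-0.4,0],[0.1,-37.8,-41,-0.4,0],[0.1,-38.9,-47.5,-0.4,0]]]'; python3 plan.py 0.11 10
```

```text
clock: 9.2
eef_pos: [0.5229, -0.1318, 0.1664]
ee_rot: [-2.314, -2.1, -0.02]
contact_force: [6.1, 14.2, -14.8]
width: 0.2
clock 9.20 crank(mod) 4.719 r 0.0555 z 0.1664 Ft -6.60 Fr -13.95 Fz -14.81
[-4.4, -6.0, -0.1] [-4.2, -12.5, -0.1] [-3.3, -19.0, -0.1] [-1.6, -25.4, -0.0] [0.7, -31.5, 0.1] [3.7, -37.3, 0.1] [7.3, -42.7, 0.2] [11.5, -47.8, 0.3] [16.2, -52.3, 0.4] [21.4, -56.3, 0.6]
```

```bash
python3 -m creep '[[[0.1,0,0,0,0],[0.1,0,0,0,0],[0.1,0,0,0,0],[0.1,0,0,0,0],[0.1,0,0,0,0],[0.1,0,0,0,0],[0.1,0,0,0,0],[0.1,0,0,0,0],[0.1,0,0,0,0],[0.1,0,0,0,0]]]'; python3 plan.py 0.11 10
python3 - <<'E'
from h import *
p,d=get_image('side')
u,v=map(int,proj('side',(.521,-.13,.15)));print(u,v)
cv2.imwrite('pics/s3.png',cv2.resize(p[v-70:v+70,u-90:u+90],None,fx=4,fy=4,interpolation=cv2.INTER_CUBIC)[:,:,::-1])
E
```

```text
clock: 10.2
eef_pos: [0.5224, -0.1302, 0.1664]
ee_rot: [-2.311, -2.099, -0.023]
contact_force: [-1.9, 7.5, -8.5]
width: 0.2
clock 10.20 crank(mod) 4.726 r 0.0539 z 0.1664 Ft 1.68 Fr -7.56 Fz -8.48
[-6.0, -5.8, -0.2] [-5.7, -12.4, -0.2] [-4.7, -18.8, -0.1] [-3.0, -25.2, -0.1] [-0.7, -31.3, 0.0] [2.4, -37.0, 0.1] [6.0, -42.5, 0.2] [10.2, -47.5, 0.4] [15.0, -52.0, 0.5] [20.2, -55.9, 0.6] 
352 166
```

View pics/s3.png

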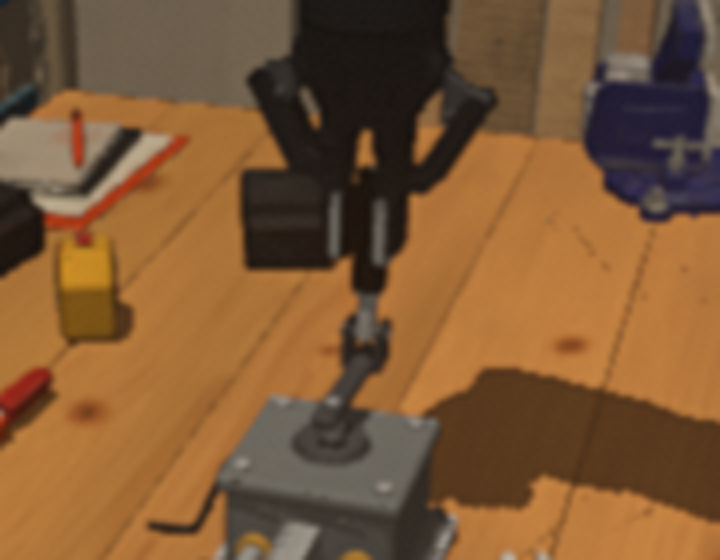

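```bash
sed -i 's/A=np.array(.*;R=.0595/A=np.array([.521,-.0728]);R=.0595/' plan.py; python3 plan.py 0.1 10
```

```text
clock 10.25 crank(mod) 4.727 r 0.0574 z 0.1664 Ft 2.49 Fr -6.23 Fz -7.75
[-2.5, -5.7, -0.1] [-2.3, -11.6, -0.1] [-1.6, -17.5, -0.0] [-0.2, -23.3, 0.0] [1.7, -28.9, 0.1] [4.2, -34.4, 0.2] [7.2, -39.5, 0.3] [10.7, -44.3, 0.4] [14.6, -48.7, 0.5] [19.0, -52.8, 0.6]
```

```bash
python3 -m creep '[[[0.1,-2,-5.7,0,0],[0.1,-2.3,-11.6,0,0],[0.1,-1.6,-17.5,0,0],[0.1,-0.2,-23.3,0,0],[0.1,1.7,-28.9,0,0],[0.1,4.2,-34.4,0,0],[0.1,7.2,-39.5,0,0],[0.1,10.7,-44.3,0,0],[0.1,14.6,-48.7,0,0],[0.1,19,-52.8,0,0]]]'; python3 plan.py 0.1 10
```

```text
clock: 11.25
eef_pos: [0.4742, -0.1066, 0.1668]
ee_rot: [-2.314, -2.101, -0.026]
contact_force: [9.5, -3.1, -26.8]
width: 0.201
clock 11.25 crank(mod) 5.698 r 0.0577 z 0.1668 Ft -8.10 Fr -5.92 Fz -26.76
[3.5, -5.0, 0.4] [8.5, -8.2, 0.5] [13.8, -10.9, 0.6] [19.3, -13.1, 0.8] [25.1, -14.7, 0.9] [30.9, -15.7, 1.0] [36.8, -16.1, 1.2] [42.8, -16.0, 1.3] [48.7, -15.2, 1.4] [54.5, -13.8, 1.6]
```

```bash
python3 -m creep '[[[0.1,3.5,-5,1,0],[0.1,8.5,-8.2,1.2,0],[0.1,13.8,-10.9,1.4,0],[0.1,19.3,-13.1,1.5,0],[0.1,25.1,-14.7,1.6,0],[0.1,30.9,-15.7,1.8,0],[0.1,36.8,-16.1,1.9,0],[0.1,42.8,-16,2,0],[0.1,48.7,-15.2,2.1,0],[0.1,54.5,-13.8,2.2,0]]]'; python3 plan.py 0.02 10
```

```text
clock: 12.25
eef_pos: [0.4658, -0.0504, 0.1659]
ee_rot: [-2.314, -2.102, -0.026]
contact_force: [-1.0, 0.6, 0.2]
width: 0.1
clock 12.25 crank(mod) 6.708 r 0.0595 z 0.1659 Ft 0.20 Fr 1.13 Fz 0.18
[1.1, 0.4, -0.6] [2.3, 0.8, -0.5] [3.4, 1.2, -0.5] [4.5, 1.6, -0.5] [5.6, 2.0, -0.4] [6.7, 2.5, -0.4] [7.8, 3.0, -0.4] [8.9, 3.5, -0.4] [9.9, 4.0, -0.3] [11.0, 4.5, -0.3]
```

Run:
```python
from h import *
c=camera_params('wrist');p,d=get_image('wrist');q,e=get_image('side')
print(arm.state()['joint_positions'])
u,v=map(int,proj('side',(.49,-.08,.14)))
a=cv2.resize(q[v-60:v+60,u-80:u+80],(533,400),interpolation=cv2.INTER_CUBIC)
cv2.imwrite('pics/m4.png',cv2.resize(np.hstack([p[:,120:520],a]),(800,343))[:,:,::-1])
np.savez('w4.npz',p=p,d=d,W=cloud('wrist',d,c))
```

```text
[-0.12274467  0.17629023 -0.26673913  1.12874065  0.02320414  1.543398  ]
```

View pics/m4.png

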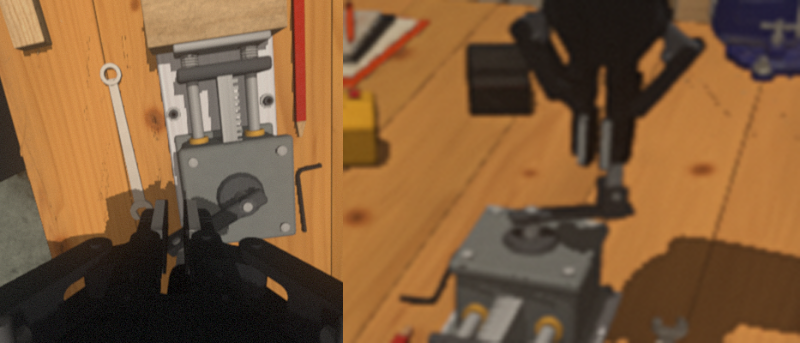

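```bash
python3 -m creep '[[[0.1,0,0,-8,0],[0.1,0,0,-20,0],[0.1,0,0,-35,0],[0.1,0,0,-50,0],[0.3,0,0,-64,0],[0.6,0,0,-75,0],[0.6,10,5,-80,0],[0.6,25,15,-80,0],[0.6,40,25,-80,0],[0.6,50,35,-80,0]]]'
python3 - <<'E'
from h import *
c=camera_params('wrist');p,d=get_image('wrist');q,e=get_image('side');t,f=get_image('top')
print(arm.state()['eef_pos'],arm.state()['contact_force'])
W=cloud('side',e);h=W[...,2]
m=(W[...,0]>.42)&(W[...,0]<.56)&(W[...,1]>-.16)&(W[...,1]<0)&(h>.112)&(h<.215)&(e>0)
n,l,s,_=cv2.connectedComponentsWithStats(m.astype(np.uint8))
for k in range(1,n):
    if s[k,4]>20:
        P=W[l==k];print('comp',s[k]); 
        for z in np.arange(.115,.22,.01):
            a=P[abs(P[:,2]-z)<.005]
            if len(a)>3: print(round(z,3),len(a),np.median(a,0).round(4))
u,v=map(int,proj('side',(.49,-.08,.15)))
a=cv2.resize(q[v-75:v+75,u-100:u+100],(533,400),interpolation=cv2.INTER_CUBIC)
u,v=map(int,proj('top',(.5,-.08,.15)))
b=cv2.resize(t[v-50:v+50,u-50:u+50],(400,400),interpolation=cv2.INTER_CUBIC)
cv2.imwrite('pics/m5.png',cv2.resize(np.hstack([b,a]),(800,343))[:,:,::-1])
E
```

```text
clock: 13.35
eef_pos: [0.5062, -0.0043, 0.2467]
ee_rot: [-2.312, -2.103, -0.026]
contact_force: [0.5, -0.1, 0.8]
width: 0.604
[ 0.50588779 -0.00494216  0.24636604] [ 0.41575276 -0.53706994  0.52621173]
comp [368 147  17  48 447]
0.115 37 [ 0.4633 -0.0953  0.1164]
0.125 58 [ 0.4638 -0.0997  0.1239]
0.135 28 [ 0.4641 -0.1011  0.1355]
0.145 32 [ 0.4614 -0.0996  0.1466]
0.155 42 [ 0.4623 -0.0977  0.1549]
0.165 41 [ 0.4612 -0.099   0.1648]
0.175 46 [ 0.4596 -0.0994  0.175 ]
0.185 43 [ 0.4585 -0.0998  0.1848]
0.195 48 [ 0.459 -0.1    0.195]
0.205 51 [ 0.4574 -0.1012  0.206 ]
0.215 21 [ 0.4592 -0.1049  0.2112]
```

View pics/m5.png

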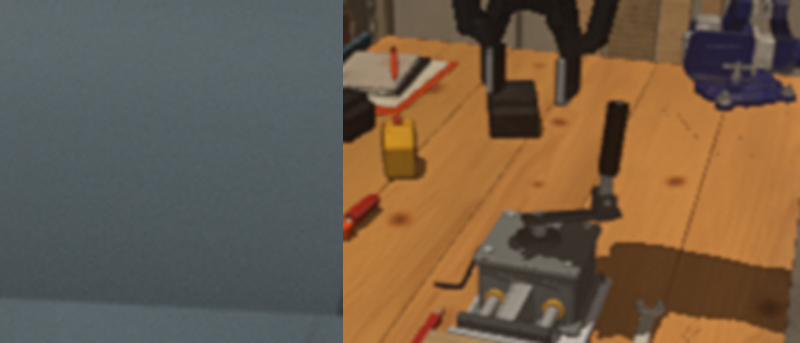

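```bash
python3 -m creep '[[[0.6,-8,-2,0,-8.5],[0.6,-20,-6,0,-17],[0.6,-35,-11,0,-25],[0.6,-50,-16,0,-33],[0.6,-65,-21,0,-41],[0.6,-80,-26,0,-49],[0.6,-92,-30,0,-57],[0.6,-100,-32,0,-65],[0.6,-106,-33.5,0,-73],[0.6,-107.7,-33.7,0,-81]]]'; python3 -m creep '[[[0.6,0,0,0,-8],[0.6,0,0,0,-16],[0.6,0,0,0,-24],[0.6,0,0,0,-32],[0.6,0,0,0,-40],[0.6,0,0,0,-44],[0.6,0,0,0,-44],[0.6,0,0,0,-44],[0.6,0,0,0,-44],[0.6,0,0,0,-44]]]'
python3 - <<'E'
from h import *
from scipy.spatial.transform import Rotation as Ro
s=arm.state();M=Ro.from_rotvec(s['ee_rot']).as_matrix();print(M.round(3),s['eef_pos'],s['joint_positions'])
c=camera_params('wrist');p,d=get_image('wrist');W=cloud('wrist',d,c);h=W[...,2]
m=(abs(W[...,0]-.465)<.05)&(abs(W[...,1]+.105)<.05)&(h>.11)&(h<.225)&(d>0)
for z in np.arange(.115,.225,.01):
    a=W[m&(abs(h-z)<.005)]
    if len(a)>5: print(round(z,3),len(a),np.median(a,0).round(4),a.min(0).round(4),a.max(0).round(4))
t=M.T@(np.array([.4622,-.109,.166])-s['eef_pos'])*1000;print(t.round(1))
cv2.imwrite('pics/w6.png',p[:,:,::-1])
E
```

```text
clock: 14.5
eef_pos: [0.4615, -0.1098, 0.2438]
ee_rot: [-0.385, -3.115, -0.036]
contact_force: [-0.0, -0.4, 0.5]
width: 0.599
clock: 15.5
eef_pos: [0.4614, -0.1098, 0.2438]
ee_rot: [-0.807, 3.03, 0.035]
contact_force: [0.4, 0.3, 0.3]
width: 0.596
[[-0.867 -0.497 -0.   ]
 [-0.497  0.867  0.023]
 [-0.011  0.02  -1.   ]] [ 0.46141026 -0.1098462   0.24379011] [-0.24806373  0.15138301 -0.09310199  1.33199589  0.02218272 -0.76878698]
0.115 54 [ 0.4615 -0.1053  0.1163] [ 0.4538 -0.1193  0.1102] [ 0.4706 -0.0938  0.1196]
0.125 193 [ 0.4639 -0.1122  0.1239] [ 0.4537 -0.1193  0.1201] [ 0.4803 -0.0921  0.1263]
0.145 33 [ 0.4574 -0.1117  0.1491] [ 0.4551 -0.1162  0.1442] [ 0.4686 -0.0994  0.15  ]
0.155 59 [ 0.4568 -0.1123  0.1552] [ 0.4546 -0.1163  0.1502] [ 0.4678 -0.1006  0.1595]
0.165 70 [ 0.456  -0.1122  0.1644] [ 0.4536 -0.1168  0.1601] [ 0.4668 -0.1003  0.1699]
0.175 79 [ 0.4553 -0.1128  0.1753] [ 0.453  -0.1173  0.1702] [ 0.4657 -0.1012  0.1799]
0.185 88 [ 0.4547 -0.1134  0.185 ] [ 0.4522 -0.1177  0.18  ] [ 0.4661 -0.102   0.1896]
0.195 110 [ 0.4535 -0.1131  0.1949] [ 0.4514 -0.1179  0.1901] [ 0.4649 -0.1017  0.1999]
0.205 371 [ 0.4552 -0.1126  0.2087] [ 0.4506 -0.1185  0.2   ] [ 0.4706 -0.0985  0.21  ]
0.215 539 [ 0.4611 -0.1081  0.2108] [ 0.4522 -0.117   0.21  ] [ 0.4696 -0.0996  0.2131]
[-0.2 -1.2 77.8]
```

View pics/w6.png

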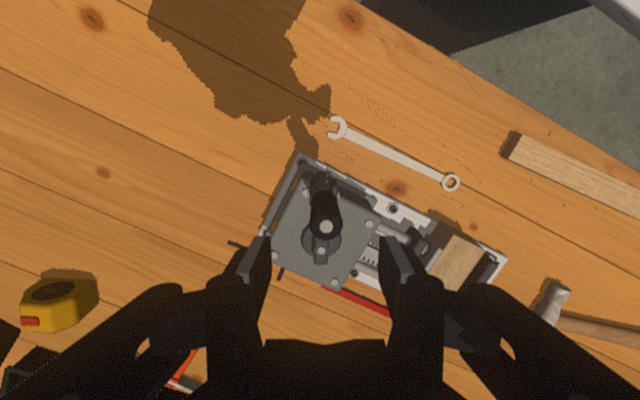

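```bash
python3 -m creep '[[[0.6,0,-1,15,0],[0.6,0,-1,30,0],[0.6,0,-1,45,0],[0.6,0,-1,60,0],[0.6,0,-1,72,0],[0.6,0,-1,80,0],[0.4,0,-1,81,0],[0.1,0,-1,81,0],[0.1,0,-1,81,0],[0.1,0,-1,81,0]]]';  python3 -m creep '[[[0.1,0,0,0,0],[0.1,0,0,0,0],[0.1,0,0,0,0],[0.1,0,0,0,0],[0.1,0,0,0,0],[0.1,0,0,0,0],[0.1,0,0,0,0],[0.1,0,0,0,0],[0.1,0,0,0,0],[0.1,0,0,0,0]]]'; python3 plan.py 0.1 2
```

```text
clock: 16.55
eef_pos: [0.462, -0.1087, 0.1633]
ee_rot: [-0.808, 3.029, 0.035]
contact_force: [-1.5, 2.4, 3.6]
width: 0.222
clock: 17.55
eef_pos: [0.462, -0.1087, 0.1634]
ee_rot: [-0.808, 3.029, 0.035]
contact_force: [-1.8, 2.1, 1.4]
width: 0.217
clock 17.55 crank(mod) 5.777 r 0.0691 z 0.1634 Ft 2.70 Fr 0.46 Fz 1.42
[-9.8, 6.2, -2.9] [-10.5, 12.1, -2.8]
```

```bash
sed -i 's/A=np.array(.*;R=.0595/A=np.array([.5212,-.0762]);R=.0655/; s/,.1665\]/,.1634]/' plan.py; python3 plan.py 0.09 10
```

```text
clock 17.55 crank(mod) 5.822 r 0.0676 z 0.1634 Ft 2.68 Fr 0.58 Fz 1.42
[-2.5, 5.8, 0.1] [-3.4, 11.7, 0.2] [-4.8, 17.4, 0.4] [-6.7, 22.9, 0.5] [-9.1, 28.3, 0.6] [-12.0, 33.4, 0.8] [-15.4, 38.3, 0.9] [-19.2, 42.8, 1.0] [-23.3, 47.0, 1.2] [-27.8, 50.8, 1.3]
```

```bash
python3 -m creep '[[[0.1,-1,5.8,0.1,5.2],[0.1,-2.5,11.7,0.2,10.3],[0.1,-4.5,17.4,0.4,15.5],[0.1,-6.7,22.9,0.5,20.6],[0.1,-9.1,28.3,0.6,25.8],[0.1,-12,33.4,0.8,31],[0.1,-15.4,38.3,0.9,36.1],[0.1,-19.2,42.8,1,41.3],[0.1,-23.3,47,1.2,46.4],[0.1,-27.8,50.8,1.3,51.6]]]'; python3 plan.py 0.04 10
```

```text
clock: 18.55
eef_pos: [0.4597, -0.0521, 0.1635]
ee_rot: [-0.599, -3.079, -0.029]
contact_force: [-6.7, -6.8, 4.4]
width: 0.22
clock 18.55 crank(mod) 6.696 r 0.0660 z 0.1635 Ft -8.82 Fr 3.77 Fz 4.36
[-0.6, 2.6, 0.1] [-0.7, 5.2, 0.2] [-0.9, 7.8, 0.2] [-1.3, 10.4, 0.3] [-1.7, 13.0, 0.3] [-2.3, 15.6, 0.3] [-2.9, 18.1, 0.4] [-3.6, 20.6, 0.4] [-4.5, 23.1, 0.4] [-5.4, 25.6, 0.5]
```

```bash
python3 -m creep '[[[0.1,-0.3,2.6,0.1,2.3],[0.1,-0.5,5.2,0.2,4.6],[0.1,-0.9,7.8,0.2,6.9],[0.1,-1.3,10.4,0.3,9.2],[0.1,-1.7,13,0.3,11.5],[0.1,-2.3,15.6,0.3,13.8],[0.1,-2.9,18.1,0.4,16],[0.1,-3.6,20.6,0.4,18.3],[0.1,-4.5,23.1,0.4,20.6],[0.1,-5.4,25.6,0.5,22.9]]]'; python3 plan.py 0.02 10
```

```text
clock: 19.55
eef_pos: [0.4731, -0.0313, 0.1634]
ee_rot: [-1.2, -2.892, -0.023]
contact_force: [-7.5, -4.0, 7.4]
width: 0.218
clock 19.55 crank(mod) 7.074 r 0.0658 z 0.1634 Ft -8.03 Fr 2.70 Fz 7.40
[-0.3, 1.3, 0.0] [-0.3, 2.6, 0.0] [-0.3, 3.9, 0.1] [-0.3, 5.2, 0.1] [-0.4, 6.6, 0.1] [-0.5, 7.9, 0.1] [-0.6, 9.2, 0.1] [-0.8, 10.5, 0.1] [-1.0, 11.8, 0.1] [-1.2, 13.1, 0.1]
```

```bash
python3 -m creep '[[[0.1,0,1.3,0,1.1],[0.1,-0.1,2.6,-0.1,2.3],[0.1,-0.1,3.9,-0.2,3.4],[0.1,-0.2,5.2,-0.3,4.6],[0.1,-0.3,6.6,-0.3,5.7],[0.1,-0.5,7.9,-0.3,6.9],[0.1,-0.6,9.2,-0.3,8],[0.1,-0.8,10.5,-0.3,9.2],[0.1,-1,11.8,-0.3,10.3],[0.1,-1.2,13.1,-0.3,11.5]]]'; python3 plan.py 0.015 10
```

```text
clock: 20.55
eef_pos: [0.4817, -0.0236, 0.1635]
ee_rot: [-1.484, -2.754, -0.017]
contact_force: [-6.2, -3.5, 2.8]
width: 0.221
clock 20.55 crank(mod) 7.249 r 0.0658 z 0.1635 Ft -7.07 Fr 0.92 Fz 2.75
[-0.2, 1.0, 0.1] [-0.2, 2.0, 0.1] [-0.1, 3.0, 0.1] [-0.1, 3.9, 0.1] [-0.1, 4.9, 0.1] [-0.2, 5.9, 0.1] [-0.2, 6.9, 0.1] [-0.2, 7.9, 0.1] [-0.3, 8.9, 0.1] [-0.4, 9.8, 0.1]
```

```bash
python3 -m creep '[[[0.1,0,1,0,0.9],[0.1,0,2,0,1.7],[0.1,-0.1,3,0,2.6],[0.1,-0.1,3.9,0,3.4],[0.1,-0.2,4.9,0,4.3],[0.1,-0.2,5.9,0,5.2],[0.1,-0.3,6.9,0,6],[0.1,-0.4,7.9,0,6.9],[0.1,-0.5,8.9,0,7.7],[0.1,-0.6,9.9,0,8.6]]]'; python3 plan.py 0.015 10
```

```text
clock: 21.55
eef_pos: [0.4888, -0.0192, 0.1635]
ee_rot: [-1.687, -2.632, -0.011]
contact_force: [-9.2, -1.5, 6.2]
width: 0.218
clock 21.55 crank(mod) 7.377 r 0.0656 z 0.1635 Ft -8.71 Fr 3.28 Fz 6.17
[0.0, 1.0, 0.1] [0.1, 2.0, 0.1] [0.1, 2.9, 0.1] [0.2, 3.9, 0.1] [0.2, 4.9, 0.1] [0.2, 5.9, 0.1] [0.2, 6.9, 0.1] [0.2, 7.9, 0.1] [0.1, 8.8, 0.1] [0.1, 9.8, 0.0]
```

```bash
python3 -m creep '[[[0.1,0,1,0,0.9],[0.1,0,2,0,1.7],[0.1,-0.1,3,0,2.6],[0.1,-0.1,3.9,0,3.4],[0.1,-0.2,4.9,0,4.3],[0.1,-0.2,5.9,0,5.2],[0.1,-0.3,6.9,0,6],[0.1,-0.4,7.9,0,6.9],[0.1,-0.5,8.9,0,7.7],[0.1,-0.6,9.9,0,8.6]]]'; python3 plan.py 0.015 10
```

```text
clock: 22.55
eef_pos: [0.4962, -0.0158, 0.1634]
ee_rot: [-1.879, -2.495, -0.006]
contact_force: [-9.5, -0.3, 8.0]
width: 0.218
clock 22.55 crank(mod) 7.502 r 0.0654 z 0.1634 Ft -8.88 Fr 3.40 Fz 7.96
[0.2, 1.0, 0.0] [0.3, 1.9, 0.0] [0.4, 2.9, 0.0] [0.5, 3.9, 0.0] [0.5, 4.9, 0.0] [0.5, 5.9, 0.0] [0.5, 6.8, 0.0] [0.5, 7.8, -0.0] [0.5, 8.8, -0.0] [0.5, 9.8, -0.0]
```

```bash
cat > gap.py <<'E'
from h import *
O=np.array([.5209,-.0764]);th=np.radians(2.3)
for n in ('top','side','wrist'):
    c=camera_params(n);p,d=get_image(n);W=cloud(n,d,c);h=W[...,2]
    X=(W[...,0]-O[0])*np.cos(th)+(W[...,1]-O[1])*np.sin(th);Y=-(W[...,0]-O[0])*np.sin(th)+(W[...,1]-O[1])*np.cos(th)
    H=[]
    for y in np.arange(.09,.225,.002):
        a=(d>0)&(abs(Y-y)<.001)&(abs(X)<.036)&(h>0)&(h<.08); H.append((round(y*1000),int(np.percentile(h[a],80)*1000) if a.sum()>3 else None, int((p[a].astype(float)@[1,0,-1]).mean()) if a.sum()>3 else None))
    print(n,H)
E
python3 gap.py
```

```text
top [(90, None, None), (92, None, None), (94, None, None), (96, None, None), (98, None, None), (100, None, None), (102, None, None), (104, None, None), (106, None, None), (108, None, None), (110, None, None), (112, None, None), (114, None, None), (116, None, None), (118, None, None), (120, None, None), (122, None, None), (124, None, None), (126, None, None), (128, None, None), (130, None, None), (132, None, None), (134, None, None), (136, None, None), (138, None, None), (140, None, None), (142, None, None), (144, None, None), (146, None, None), (148, None, None), (150, None, None), (152, None, None), (154, None, None), (156, None, None), (158, None, None), (160, None, None), (162, None, None), (164, None, None), (166, None, None), (168, None, None), (170, None, None), (172, None, None), (174, 58, 69), (176, 57, 71), (178, 56, 74), (180, 57, 75), (182, 57, 75), (184, 57, 75), (186, 58, 75), (188, 57, 75), (190, 56, 76), (192, 57, 70), (194, 57, 49), (196, 57, 17), (198, 58, 16), (200, 58, 16), (202, 58, 16), (204, 58, 17), (206, 56, 17), (208, 46, 18), (210, 44, 16), (212, 22, 17), (2
[... 1454 characters left out ...]
, 55, 15), (134, 41, 16), (136, 41, 16), (138, 41, 16), (140, 42, 15), (142, 56, 16), (144, 58, 21), (146, 58, 22), (148, 58, 22), (150, 56, 70), (152, 56, 80), (154, 56, 80), (156, 56, 80), (158, 56, 81), (160, 56, 81), (162, 56, 82), (164, 56, 82), (166, 56, 82), (168, 56, 83), (170, 56, 84), (172, 56, 85), (174, 56, 85), (176, 56, 85), (178, 56, 84), (180, 56, 84), (182, 56, 85), (184, 56, 85), (186, 56, 85), (188, 56, 85), (190, 56, 85), (192, 56, 85), (194, 56, 44), (196, 57, 13), (198, 57, 13), (200, 57, 13), (202, 57, 12), (204, 57, 12), (206, 56, 12), (208, 47, 11), (210, 46, 10), (212, 46, 10), (214, 46, 10), (216, 39, 11), (218, 19, 11), (220, 19, 11), (222, 19, 11), (224, 19, 10)]
```

```bash
python3 -m creep '[[[0.1,0,1,0,0.9],[0.1,0,2,0,1.7],[0.1,-0.1,3,0,2.6],[0.1,-0.1,3.9,0,3.4],[0.1,-0.1,4.9,0,4.3],[0.1,-0.1,5.9,0,5.2],[0.1,-0.2,6.9,0,6],[0.1,-0.3,7.9,0,6.9],[0.1,-0.4,8.9,0,7.7],[0.1,-0.4,9.9,0,8.6]]]'; python3 plan.py 0.015 10
```

```text
clock: 23.7
eef_pos: [0.504, -0.0133, 0.1634]
ee_rot: [-2.059, -2.344, -0.001]
contact_force: [-10.2, 0.6, 9.1]
width: 0.216
clock 23.70 crank(mod) 7.627 r 0.0652 z 0.1634 Ft -9.72 Fr 3.26 Fz 9.11
[0.4, 0.9, 0.0] [0.5, 1.9, 0.0] [0.6, 2.9, 0.0] [0.7, 3.9, 0.0] [0.8, 4.8, -0.0] [0.9, 5.8, -0.0] [0.9, 6.8, -0.0] [0.9, 7.8, -0.0] [0.9, 8.8, -0.1] [0.9, 9.8, -0.1]
```

```bash
python3 -m creep '[[[0.1,0.1,1,-0.1,0.9],[0.1,0.1,2,-0.2,1.7],[0.1,0.1,3,-0.3,2.6],[0.1,0.1,3.9,-0.4,3.4],[0.1,0.1,4.9,-0.5,4.3],[0.1,0,5.9,-0.5,5.2],[0.1,0,6.9,-0.5,6],[0.1,-0.1,7.9,-0.5,6.9],[0.1,-0.2,8.9,-0.5,7.7],[0.1,-0.3,9.9,-0.5,8.6]]]'; python3 plan.py 0.015 10; python3 gap.py | tail -1 | cut -c1-900
```

```text
clock: 24.7
eef_pos: [0.5114, -0.012, 0.1635]
ee_rot: [-2.227, -2.18, 0.005]
contact_force: [-10.8, 2.1, 7.0]
width: 0.219
clock 24.70 crank(mod) 7.743 r 0.0650 z 0.1635 Ft -10.40 Fr 3.66 Fz 7.00
[0.7, 0.9, 0.1] [0.8, 1.9, 0.1] [1.0, 2.8, 0.0] [1.1, 3.8, 0.0] [1.2, 4.8, -0.0] [1.3, 5.8, -0.0] [1.3, 6.7, -0.0] [1.4, 7.7, -0.1] [1.4, 8.7, -0.1] [1.5, 9.7, -0.1] 
wrist [(90, 55, 18), (92, 55, 18), (94, 55, 18), (96, 55, 18), (98, 55, 18), (100, 55, 18), (102, 55, 18), (104, 55, 18), (106, 55, 18), (108, 55, 18), (110, 55, 18), (112, 55, 17), (114, 55, 17), (116, 55, 17), (118, 55, 16), (120, 55, 14), (122, 56, 12), (124, 58, 11), (126, 58, 11), (128, 58, 11), (130, 58, 11), (132, 57, 12), (134, 56, 15), (136, 41, 16), (138, 42, 15), (140, 41, 15), (142, 56, 15), (144, 58, 20), (146, 58, 21), (148, 58, 21), (150, 56, 67), (152, 56, 77), (154, 56, 77), (156, 56, 77), (158, 56, 77), (160, 56, 77), (162, 56, 79), (164, 56, 79), (166, 56, 78), (168, 56, 80), (170, 56, 80), (172, 56, 81), (174, 56, 81), (176, 56, 81), (178, 56, 81), (180, 56, 81), (182, 56, 81), (184, 56, 81), (186, 56, 82), (188, 56, 81), (190, 56, 81), (192, 56, 81), (194, 55, 44), (196, 57, 13), (198, 57, 12), (200, 57, 12), (202, 57, 11), (204, 57, 12), (206, 56, 12), (208, None, N
```

```bash
cat > gap2.py <<'E'
from h import *
O=np.array([.5209,-.0764]);th=np.radians(2.3)
def run(W,p,d,lab):
    h=W[...,2]
    X=(W[...,0]-O[0])*np.cos(th)+(W[...,1]-O[1])*np.sin(th);Y=-(W[...,0]-O[0])*np.sin(th)+(W[...,1]-O[1])*np.cos(th)
    # per x-strip: bar far edge = max Y of top-level bar points before the gap; plate near edge, plate/offcut edge by colour
    out=[]
    for x in np.arange(-.045,.046,.003):
        a=(d>0)&(abs(X-x)<.0015)&(h>.052)&(h<.063)&(Y>.09)&(Y<.19)
        y=np.sort(Y[a]);  
        if len(y)<10: continue
        g=np.diff(y); k=g.argmax()
        wood=a&((p[...,0].astype(int)-p[...,2])>45)
        if g[k]>.003: out.append((y[k],y[k+1],np.percentile(Y[wood],2) if wood.sum()>5 else np.nan))
    o=np.array(out)*1000; print(lab,len(o)); 
    if len(o): print('bar end %.1f plate start %.1f wood %.1f  gap %.2f +- %.2f  bar-wood %.2f'%(*np.nanmedian(o,0),np.median(o[:,1]-o[:,0]),np.std(o[:,1]-o[:,0]),np.nanmedian(o[:,2]-o[:,0])))
z=np.load('w4.npz');run(z['W'],z['p'],z['d'],'before')
c=camera_params('wrist');p,d=get_image('wrist');run(cloud('wrist',d,c),p,d,'now')
c=camera_params('side');p,d=get_image('side');run(cloud('side',d,c),p,d,'now side')
E
python3 gap2.py; python3 plan.py 0.01 5
```

```text
before 29
bar end 115.7 plate start 128.6 wood 137.0  gap 12.89 +- 0.83  bar-wood 21.26
now 29
bar end 133.6 plate start 142.2 wood 150.1  gap 8.60 +- 2.89  bar-wood 16.54
now side 31
bar end 133.7 plate start 144.0 wood 151.1  gap 10.30 +- 2.44  bar-wood 16.57
clock 24.95 crank(mod) 7.745 r 0.0650 z 0.1635 Ft -11.66 Fr 4.13 Fz 5.40
[0.6, 0.6, 0.1] [0.7, 1.2, 0.1] [0.8, 1.9, 0.1] [0.9, 2.5, 0.1] [1.0, 3.2, 0.0]
```

```bash
python3 -m creep '[[[0.1,0.1,0.8,0,0.6],[0.1,0.1,1.6,0,1.2],[0.1,0.1,2.4,0,1.8],[0.1,0.1,3.2,0,2.4],[0.1,0.1,4,0,3],[0.1,0,4.2,0,3.2],[0.1,0,4.2,0,3.2],[0.1,0,4.2,0,3.2],[0.1,0,4.2,0,3.2],[0.1,0,4.2,0,3.2]]]'; python3 plan.py 0.01 1; python3 gap2.py
```

```text
clock: 25.95
eef_pos: [0.5137, -0.0117, 0.1634]
ee_rot: [-2.284, -2.116, 0.009]
contact_force: [-10.7, 1.9, 8.4]
width: 0.219
clock 25.95 crank(mod) 7.778 r 0.0650 z 0.1634 Ft -10.37 Fr 3.17 Fz 8.37
[0.6, 0.5, 0.0] 
before 29
bar end 115.7 plate start 128.6 wood 137.0  gap 12.89 +- 0.83  bar-wood 21.26
now 29
bar end 133.9 plate start 142.1 wood 150.2  gap 8.16 +- 2.55  bar-wood 16.33
now side 31
bar end 134.3 plate start 143.7 wood 150.9  gap 9.45 +- 2.11  bar-wood 16.41
```

```bash
python3 -m creep '[[[0.1,0,0,0,-2],[0.1,0,0,0,-4],[0.1,0,0,0,-6],[0.1,0,0,0,-8],[0.1,0,0,0,-10],[0.1,0,0,0,-11],[0.1,0,0,0,-11],[0.1,0,0,0,-11],[0.1,0,0,0,-11],[0.1,0,0,0,-11]]]'
cat > fold.py <<'E'
from plan import *
s,a=info(); M=Ro.from_rotvec(s['ee_rot']).as_matrix(); print('tool x deg',np.degrees(np.arctan2(M[1,0],M[0,0])),'arm deg',np.degrees(a))
r=np.array([np.cos(a),np.sin(a),0]);H=np.r_[A,.120]+.06*r;P=s['eef_pos']+[0,0,.0187];v=P-H
rho=np.hypot(v@r,v[2]);th=np.arctan2(v[2],-v@r);print('rho %.4f th %.3f'%(rho,th))
for t in np.linspace(th,-.02,21)[1:]:
    Q=H-rho*np.cos(t)*r+[0,0,rho*np.sin(t)];print((M.T@(Q-P)*1000).round(1).tolist(),end=' ')
E
python3 fold.py
```

```text
clock: 27.05
eef_pos: [0.5125, -0.0116, 0.1635]
ee_rot: [-2.07, -2.324, 0.007]
contact_force: [-8.0, 0.2, 5.5]
width: 0.216
clock 27.05 crank(mod) 7.760 r 0.0652 z 0.1635 Ft -7.92 Fr 1.29 Fz 5.47
tool x deg 96.59981269880087 arm deg 97.69743766995117
rho 0.0624 th 1.654
[-5.2, 0.1, -0.3] [-10.4, 0.2, -0.2] [-15.6, 0.3, 0.4] [-20.8, 0.4, 1.3] [-25.8, 0.6, 2.7] [-30.7, 0.7, 4.6] [-35.4, 0.8, 6.8] [-39.9, 1.0, 9.4] [-44.2, 1.1, 12.4] [-48.2, 1.3, 15.7] [-51.9, 1.4, 19.4] [-55.4, 1.6, 23.3] [-58.4, 1.7, 27.6] [-61.1, 1.9, 32.0] [-63.4, 2.0, 36.7] [-65.4, 2.2, 41.6] [-66.9, 2.3, 46.6] [-67.9, 2.5, 51.7] [-68.6, 2.6, 56.9] [-68.8, 2.7, 62.1]
```

```bash
python3 -m creep '[[[0.1,-5.2,0.1,-0.3,0],[0.1,-10.4,0.2,-0.2,0],[0.1,-15.6,0.3,0.4,0],[0.1,-20.8,0.4,1.3,0],[0.1,-25.8,0.6,2.7,0],[0.1,-30.7,0.7,4.6,0],[0.1,-35.4,0.8,6.8,0],[0.1,-39.9,1,9.4,0],[0.1,-44.2,1.1,12.4,0],[0.1,-48.2,1.3,15.7,0]]]'
python3 - <<'E'
from h import *
print(arm.state()['eef_pos'],arm.state()['contact_force'])
E
python3 gap2.py
```

```text
clock: 28.05
eef_pos: [0.5181, -0.0585, 0.1472]
ee_rot: [-2.068, -2.323, 0.006]
contact_force: [-8.0, 3.7, 10.1]
width: 0.214
[ 0.51805304 -0.0585262   0.14718   ] [-7.96031899  3.73893442 10.05548232]
before 29
bar end 115.7 plate start 128.6 wood 137.0  gap 12.89 +- 0.83  bar-wood 21.26
now 29
bar end 133.8 plate start 141.8 wood 148.8  gap 7.92 +- 1.79  bar-wood 15.00
now side 31
bar end 134.1 plate start 143.3 wood 150.7  gap 9.29 +- 2.09  bar-wood 16.83
```

```bash
python3 -m creep '[[[0.1,-3.7,0.1,3.4,0],[0.1,-7.2,0.3,7.3,0],[0.1,-10.2,0.4,11.6,0],[0.1,-12.9,0.6,16,0],[0.1,-15.2,0.7,20.7,0],[0.1,-17.2,0.9,25.6,0],[0.1,-18.7,1,30.6,0],[0.1,-19.7,1.2,35.7,0],[0.1,-20.4,1.3,40.9,0],[0.1,-20.6,1.4,46,0]]]'; python3 -m creep '[[[0.1,0,0,0.3,0],[0.1,0,0,0.6,0],[0.1,0,0,1,0],[0.1,0,0,1.2,0],[0.1,0,0,1.2,0],[0.1,0,0,1.2,0],[0.1,0,0,1.2,0],[0.1,0,0,1.2,0],[0.1,0,0,1.2,0],[0.1,0,0,1.2,0]]]'
```

```text
clock: 29.15
eef_pos: [0.5204, -0.0783, 0.1005]
ee_rot: [-2.068, -2.322, 0.007]
contact_force: [-4.2, 2.6, 5.2]
width: 0.218
clock: 30.15
eef_pos: [0.5202, -0.0782, 0.0997]
ee_rot: [-2.067, -2.323, 0.007]
contact_force: [-5.3, -0.1, 6.5]
width: 0.218
```

```bash
python3 -m creep '[[[0.3,0,0,0,0],[0.5,0,0,0,0],[0.6,0,0,0,0],[0.6,0,0,0,0],[0.6,0,0,-8,0],[0.6,0,0,-25,0],[0.6,0,0,-45,0],[0.6,0,0,-70,0],[0.6,0,0,-95,0],[0.6,0,0,-110,0]]]'; python3 -m creep '[[[0.6,-15,0,0,0],[0.6,-35,0,0,0],[0.6,-55,0,0,0],[0.6,-75,0,0,0],[0.6,-90,0,0,0],[0.6,-100,0,0,0],[0.6,-100,0,0,0],[0.6,-100,0,0,0],[0.6,-100,0,0,0],[0.6,-100,0,0,0]]]'; python3 gap2.py
python3 - <<'E'
from h import *
c=camera_params('wrist');p,d=get_image('wrist');W=cloud('wrist',d,c);h=W[...,2];t,_=get_image('top')
m=(h>.112)&(h<.16)&(abs(W[...,0]-.52)<.04)&(W[...,1]>-.13)&(W[...,1]<.01)&(d>0)
P=W[m]
for y in np.arange(-.12,0.01,.01):
    a=P[abs(P[:,1]-y)<.005]
    if len(a)>10: print(round(y,3),((a[:,0].min()+a[:,0].max())/2).round(4),np.percentile(a[:,2],[50,98]).round(4))
u,v=map(int,proj('wrist',(.52,0.02,.1),c)); v=min(max(v,150),250);u=min(max(u,200),440)
a=p[v-150:v+150,u-200:u+200]; q,e=get_image('side')
u,v=map(int,proj('side',(.52,0,.08)));b=cv2.resize(q[v-75:v+75,u-100:u+100],(400,300),interpolation=cv2.INTER_CUBIC)
cv2.imwrite('pics/f7.png',np.hstack([a,b])[:,:,::-1])
E
```

```text
clock: 31.15
eef_pos: [0.5238, -0.0803, 0.2122]
ee_rot: [-2.069, -2.324, 0.004]
contact_force: [0.5, 0.7, -0.5]
width: 0.6
clock: 32.15
eef_pos: [0.5354, -0.179, 0.2102]
ee_rot: [-2.068, -2.325, 0.004]
contact_force: [-1.0, 1.0, -0.9]
width: 0.6
before 29
bar end 115.7 plate start 128.6 wood 137.0  gap 12.89 +- 0.83  bar-wood 21.26
now 0
now side 31
bar end 134.3 plate start 143.8 wood 150.6  gap 9.62 +- 2.26  bar-wood 16.82
-0.11 0.5249 [0.1357 0.1407]
-0.1 0.5244 [0.1395 0.1419]
-0.09 0.5226 [0.1381 0.1405]
-0.08 0.5215 [0.1366 0.139 ]
-0.07 0.5196 [0.1351 0.1376]
-0.06 0.5184 [0.1337 0.1362]
-0.05 0.5167 [0.1322 0.1347]
```

View pics/f7.png

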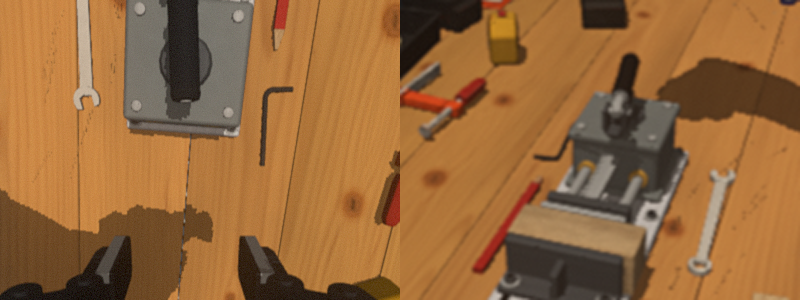

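The handle is still about 0.14 rad above flat, because its top rises from 0.135 to 0.142 towards the free end. I'll press it down with shut fingertips near that end.

```bash
python3 -m creep '[[[0,15,0,0,0],[0,35,-1,0,0],[0,55,-1.5,0,0],[0,72,-2,0,0],[0,82,-2,5,0],[0,85,-2,18,0],[0,85,-2,34,0],[0,85,-2,48,0],[0,85,-2,58,0],[0,85,-2,60,0]]]'; python3 -m creep '[[[0,0,0,2,0],[0,0,0,4,0],[0,0,0,6,0],[0,0,0,8,0],[0,0,0,10,0],[0,0,0,12,0],[0,0,0,14,0],[0,0,0,16,0],[0,0,0,17,0],[0,0,0,18,0]]]'
```

```text
clock: 33.4
eef_pos: [0.5214, -0.0939, 0.1508]
ee_rot: [-2.067, -2.324, 0.006]
contact_force: [-0.6, 0.7, 0.1]
width: -0.001
clock: 34.4
eef_pos: [0.521, -0.0936, 0.1327]
ee_rot: [-2.067, -2.324, 0.006]
contact_force: [0.4, -0.7, -0.2]
width: 0.0
```

```bash
python3 -m creep '[[[0,0,0,0.5,0],[0,0,0,1,0],[0,0,0,1.5,0],[0,0,0,2,0],[0,0,0,2.5,0],[0,0,0,3,0],[0,0,0,3.4,0],[0,0,0,3.7,0],[0,0,0,4,0],[0,0,0,4,0]]]'
```

```text
clock: 35.4
eef_pos: [0.521, -0.0936, 0.1289]
ee_rot: [-2.068, -2.324, 0.006]
contact_force: [0.1, -1.4, 4.2]
width: 0.001
```

```bash
python3 -m creep '[[[0,0,0,0.3,0],[0,0,0,0.6,0],[0,0,0,0.9,0],[0,0,0,1.2,0],[0,0,0,1.5,0],[0,0,0,1.5,0],[0,0,0,1.5,0],[0,0,0,1.5,0],[0,0,0,1.5,0],[0,0,0,1.5,0]]]'
```

```text
clock: 36.4
eef_pos: [0.5214, -0.0937, 0.128]
ee_rot: [-2.068, -2.325, 0.005]
contact_force: [0.4, -1.5, 7.1]
width: -0.008
```

```bash
python3 -m creep '[[[0,0,0,-10,0],[0,0,0,-25,0],[0,0,0,-45,0],[0,0,0,-65,0],[0,-10,0,-80,0],[0,-30,0,-83,0],[0,-50,0,-83,0],[0,-70,0,-83,0],[0,-84,0,-83,0],[0,-86,0,-83,0]]]'
python3 - <<'E'
from h import *
for n in('wrist','side'):
    c=camera_params(n);p,d=get_image(n);W=cloud(n,d,c);h=W[...,2]
    m=(h>.105)&(h<.16)&(abs(W[...,0]-.52)<.04)&(W[...,1]>-.13)&(W[...,1]<.01)&(d>0)&(p.max(-1)<90)
    P=W[m];print(n,arm.state()['eef_pos'])
    for y in np.arange(-.11,0.0,.01):
        a=P[abs(P[:,1]-y)<.005]
        if len(a)>10: print(round(y,3),((a[:,0].min()+a[:,0].max())/2).round(4),np.percentile(a[:,2],[50,98]).round(4))
E
python3 gap2.py
```

```text
clock: 37.4
eef_pos: [0.5333, -0.1816, 0.209]
ee_rot: [-2.07, -2.323, 0.005]
contact_force: [0.7, -0.3, 0.2]
width: 0.0
wrist [ 0.53321665 -0.18106925  0.20892502]
-0.11 0.5248 [0.126  0.1291]
-0.1 0.5243 [0.1273 0.1297]
-0.09 0.523 [0.1274 0.1296]
-0.08 0.5215 [0.1272 0.1295]
-0.07 0.5196 [0.1272 0.1297]
-0.06 0.5181 [0.1273 0.1299]
-0.05 0.5164 [0.1271 0.1296]
side [ 0.53318754 -0.18041261  0.20901095]
-0.1 0.5226 [0.1275 0.13  ]
-0.09 0.5207 [0.1269 0.13  ]
-0.08 0.5193 [0.1273 0.1301]
-0.07 0.5178 [0.128 0.13 ]
-0.06 0.5158 [0.127  0.1302]
-0.05 0.5134 [0.1273 0.1294]
-0.04 0.5139 [0.1244 0.1289]
-0.02 0.5093 [0.1178 0.126 ]
-0.01 0.51 [0.1149 0.125 ]
before 29
bar end 115.7 plate start 128.6 wood 137.0  gap 12.89 +- 0.83  bar-wood 21.26
now 0
now side 31
bar end 134.1 plate start 144.3 wood 151.1  gap 10.01 +- 2.72  bar-wood 16.53
```

```bash
python3 -m creep '[[[0,15,-2,0,0],[0,35,-5,0,0],[0,55,-8,0,0],[0,75,-11,0,0],[0,95,-13,0,0],[0,110,-15,0,0],[0,120,-16,0,0],[0,122,-16,0,0],[0,122,-16,0,0],[0,122,-16,0,0]]]'; python3 gap2.py; python3 gap2.py|sed -n 3,4p
```

```text
clock: 38.6
eef_pos: [0.5033, -0.061, 0.212]
ee_rot: [-2.068, -2.324, 0.005]
contact_force: [0.1, -0.7, 0.8]
width: -0.004
before 29
bar end 115.7 plate start 128.6 wood 137.0  gap 12.89 +- 0.83  bar-wood 21.26
now 29
bar end 133.6 plate start 142.0 wood 149.8  gap 8.40 +- 2.06  bar-wood 16.17
now side 31
bar end 134.2 plate start 143.5 wood 151.0  gap 9.02 +- 2.27  bar-wood 16.95
now 29
bar end 133.6 plate start 142.0 wood 149.8  gap 8.41 +- 1.11  bar-wood 16.06
```

```bash
python3 -c "
from plant import arm
print(arm.job_done(),arm.state()['clock'])"
```

```text
the job is handed in; nothing more can be done
the job is handed in; nothing more can be done
```

The offcut is clamped against the backstop at an estimated 27–31 N, the handle is folded flat, and I handed the job in at about 39 s. The clamping force is inferred from images and handle force, since nothing measures it directly.

- **Winding:** I swung the handle upright, to about 1.6 rad, then wound the crank clockwise from about 1.71 to about 7.77 rad. Partway, at about 5.8 rad, the grip slipped out of the pads. The handle stayed upright, so I regrasped it and turned the tool along with the crank from there.
- **Clamping force:** In the last wrist images the springs are compressed about 4.5–5.1 mm. The rise in handle force puts the offcut tight at about 7.28 rad, which gives about 28 N. The side camera's gap was too scattered (±2 mm) to confirm this, but its jaw position did not move during folding. The crank itself read about 7.75 rad after folding; a loss of about 0.02 rad would be roughly 1 N.
- **Folding:** The first fold stopped about 0.14 rad short of flat. I pressed the handle down with shut fingertips, using about 7 N. Its top now reads level at 0.130 m along its whole length.
- **Loose tools:** The spanner, hex key and pencil look untouched in the last picture I viewed, but I did not measure their positions. The robot is clear of everything.

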